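# Sweep spray-gun air caps one by one through the gate into the slot

### The arm

A 7-joint arm with a two-finger parallel gripper is mounted at the origin on the work surface. World frame = base frame: x ahead of the robot, y to its left, z up, the work surface at z = 0. Lengths are in m, angles in rad, forces in N, time in s.
With the tool pointing down it reaches from about 0.4 to 0.875 m from the base axis. Payload 6.5 kg.
Tool frame: the origin (TCP) lies between the finger pads; the fingertips stand 25 mm ahead of it and the grasp point (between the pads) lies 6 mm ahead of it; z points along the fingers, x is the direction in which the jaws open and shut, and the axes are right-handed (so a half turn about z gives the same grasp; the last joint's range is limited). The gripper opens to 85 mm and grips with 20 to 120 N. Pads are 22 mm wide; open, the fingers measure 114 mm over their backs; the gripper's body (76 mm by 85 mm) begins 54 mm behind the grasp point. The pads swing forward as they close: fully open they stand 13 mm farther back than shut.
Start: joints at [-1.221, 0.536, -0.004, 1.538, 0.003, 1.067, -0.071], TCP at [0.263, 0.595, 0.256] pointing down, gripper open.
Joint ranges: [-2.7, 2.7], [-0.37, 2.16], [-1.27, 1.26], [0.24, 2.4], [-1.31, 4.45], [0.19, 1.91], [-2.76, 2.76]. Speed limits (rad/s): [2.39, 2.39, 3.14, 3.14, 3.14, 3.14, 3.14].

### API

Orientations are given as a unit quaternion [x, y, z, w].
In Python, from rig import r gives the robot as it stands.
- The arm moves only by the tool send_rows, never from a script. Its argument "increments" is text: rows parted by semicolons, each of 5 numbers parted by spaces: the finger opening in mm, from 0 to 85.4, then the shift along the tool's x, y, z in mm, then the turn about the tool's z in rad. A call has 1 to 20 rows; each row shifts and turns the commanded pose from where the row before left it, along the tool's axes as they then stand; what a row does not reach is not made up. A row lasts 1/12 s, in which the tool goes at most 41.7 mm and 7.16 degrees, less where a joint would pass 70% of its speed; a pose out of reach is approached as far as the arm can. A call is refused whole if a number of a shift passes 41.7 or a number of a turn 0.125, either way. A call with a gripper value outside its range is refused whole. The fingers move at their own pace and stop on an object; "grip_force" is the grip in N (left out, the last holds). Time passes only in rows, so rows that do not move let the fingers close. It gives the time, the measured TCP pose, the force and the opening at its end, in the units of the state.
- r.get_obs(): the state, without advancing time (a new reading comes with each control period).
- r.get_image(name): name is "scene" or "top"; returns a dict with "image" (420x560x3 uint8, red, green, blue), "fov_y" (degrees; the focal length in pixels is half the picture's height over the tangent of half this angle, whatever the lens; pixels are square), "cx", "cy" (the principal point, pixels), "pose" (4x4, takes a point from camera to world coordinates). Camera axes: x right, y up, looking along -z (the intrinsics and any distortion apply to the point x, -y, -z); pixel columns grow to the right and rows downward; lengths in m; the calibration is good to about 2 mm. A picture is of the moment at which its call begins. There is no depth.
- r.job_done(): hands the job in, once; it reports no verdict.
The state is a dict: "time": time; "joints": joint angles; "joint_velocities": joint speeds; "tau": joint torques, N m; "eef_pos": TCP position; "ee_rot": TCP orientation; "force": force on the tool from outside, world axes, zero at the start; "wrist_torque": the same for the moment, N m; "finger_gap": finger opening in m.
Only numpy, scipy, OpenCV 4.12 (cv2) and the standard library are available. Lean on these libraries where they do the work, as an engineer would, in place of code of your own. Each camera call takes 0.05 s, during which the arm holds its last target.

### The job

Three loose brass spray-gun air caps lie on the raised steel deck of the small parts station. With your fingertips, sweep them along the deck and through the narrow gate, one at a time, so that each one drops into the slot behind the gate before the next goes through. Only push them - do not pick up or lift a cap - and leave the hex nut on the deck and all the other things where they stand.

Things in the scene. Friction and masses are not known exactly. Their poses are not given: they have to be found in the camera images.
- station: Fixed grey bench-top parts station, 280 mm long (x -150 to +130), 220 mm wide (y -110 to +110); its place and yaw differ between starts. Origin on the table surface; +x points along the sweep, from the deck to the gate and slot; z up. Flat steel deck 75 mm above the table, x -150 to +72. Aluminium rims 8 mm high, 5 mm thick, edge the deck at the back and both sides.
- deck (a point): Middle of the row of places where caps and nut start, on the deck surface (station x -80, y 0). They start in four places along the station's y (about -75, -25, 25, 75 mm, any order), each at x -102 to -58. Axes as the station's.
- gate (a point): Middle of the gate opening, at deck level (station x 66, y 0); +x leads through it. Opening 38 mm wide (y -19 to +19) between two posts 8 mm high, x 60 to 72. Two straight funnel cheeks 8 mm high, 6 mm thick, lead to it at 45 degrees from the side rims (x -21, y +-104); their guiding faces run along x + |y| = 79 mm. Fingertips 9 mm or more above the deck clear all of these.
- slot (a point): Middle of the slot's mouth, at deck level (station x 97, y 0). The slot is an open well directly behind the gate: x 72 to 122, y -60 to +60 mm; its floor lies 69 mm below the deck; its far wall (8 mm thick) rises 8 mm above deck level. A cap drops in once its centre is pushed past x 72. Flat ledges at deck height lie at both ends of the well.
- cap0_center (a point): Centre of the body of a loose brass air cap: round, 30 mm diameter, 16 mm high body with two small lugs on top (20 mm in all), about 40 g, standing flat on the deck with this point 8 mm above the deck. It slides when pushed. The three caps are alike.
- cap1_center (a point): Centre of the body of a loose brass air cap: round, 30 mm diameter, 16 mm high body with two small lugs on top (20 mm in all), about 40 g, standing flat on the deck with this point 8 mm above the deck. It slides when pushed. The three caps are alike.
- cap2_center (a point): Centre of the body of a loose brass air cap: round, 30 mm diameter, 16 mm high body with two small lugs on top (20 mm in all), about 40 g, standing flat on the deck with this point 8 mm above the deck. It slides when pushed. The three caps are alike.
- nut: Bystander on the deck among the caps, in the same row of places: plain steel hexagonal coupling nut standing upright, about 25 mm across, 34 mm high. Origin at its underside. Leave in place.
- vial: Bystander: little bottle, 30 mm diameter, 48 mm high, on the station's ledge on the +y side of the slot. Origin at its underside. Leave in place.
- tin: Bystander on the table: paint tin, 100 mm diameter, 120 mm high. Origin at its underside.
- mixcup: Bystander on the table: white mixing cup, 80 mm diameter, 90 mm high. Origin at its underside.
- brush: Bystander lying on the table: brush.
- driver: Bystander lying on the table: screwdriver.
- jar: Bystander on the table: jar, 70 mm diameter, 90 mm high. Origin at its underside.
Things that resemble listed ones, but are neither listed nor needed, are in the scene too. What is shaped like the part that bears cap0_center but purple or red is not meant.

How it is judged:
On the way, in this order (a step that is already met when the one before it is completed fails the run):
1. a first cap has dropped into the slot (((x of cap0_center in the frame of station between 0.072 and 0.122 m and y of cap0_center in the frame of station between -0.06 and 0.06 m and height (world z) of cap0_center below 0.065 m) or (x of cap1_center in the frame of station between 0.072 and 0.122 m and y of cap1_center in the frame of station between -0.06 and 0.06 m and height (world z) of cap1_center below 0.065 m) or (x of cap2_center in the frame of station between 0.072 and 0.122 m and y of cap2_center in the frame of station between -0.06 and 0.06 m and height (world z) of cap2_center below 0.065 m))), for 0.2 s.
2. a second cap has dropped into the slot, after the first ((((x of cap0_center in the frame of station between 0.072 and 0.122 m and y of cap0_center in the frame of station between -0.06 and 0.06 m and height (world z) of cap0_center below 0.065 m) and (x of cap1_center in the frame of station between 0.072 and 0.122 m and y of cap1_center in the frame of station between -0.06 and 0.06 m and height (world z) of cap1_center below 0.065 m)) or ((x of cap0_center in the frame of station between 0.072 and 0.122 m and y of cap0_center in the frame of station between -0.06 and 0.06 m and height (world z) of cap0_center below 0.065 m) and (x of cap2_center in the frame of station between 0.072 and 0.122 m and y of cap2_center in the frame of station between -0.06 and 0.06 m and height (world z) of cap2_center below 0.065 m)) or ((x of cap1_center in the frame of station between 0.072 and 0.122 m and y of cap1_center in the frame of station between -0.06 and 0.06 m and height (world z) of cap1_center below 0.065 m) and (x of cap2_center in the frame of station between 0.072 and 0.122 m and y of cap2_center in the frame of station between -0.06 and 0.06 m and height (world z) of cap2_center below 0.065 m)))), for 0.2 s.
3. the third cap has dropped into the slot, after the second (x of cap0_center in the frame of station between 0.072 and 0.122 m and y of cap0_center in the frame of station between -0.06 and 0.06 m and height (world z) of each of cap0_center, cap1_center, cap2_center below 0.065 m and x of cap1_center in the frame of station between 0.072 and 0.122 m and y of cap1_center in the frame of station between -0.06 and 0.06 m and x of cap2_center in the frame of station between 0.072 and 0.122 m and y of cap2_center in the frame of station between -0.06 and 0.06 m), for 0.2 s.
At the end, for the whole second after the job is handed in: All three caps are inside the slot, their centres at least 10 mm below deck level; nut and vial upright and every bystander within 15 mm of where it was (all of step 3 and distance of each of nut, vial, tin, mixcup, brush, driver, jar from where it was at the start of the episode below 0.015 m and angle between each of nut, vial's own z axis and vertical below 0.2 rad); the robot touches nothing.
It fails at once if a cap is lifted more than 7 mm off the deck (height (world z) of any of cap0_center, cap1_center, cap2_center above 0.09 m).
It fails at once if a bystander is pushed more than 15 mm away (distance of any of nut, vial, tin, mixcup, brush, driver, jar from where it was at the start of the episode above 0.015 m).
It fails at once if the nut or the vial is tipped (angle between any of nut, vial's own z axis and vertical above 0.5 rad).
It also fails if it takes over 54 s, if anything falls off the work surface, if the arm or the gripper's body presses on something with over 40 N, if the wrist force passes 120 N, or if a joint passes its speed limit or range.

## Working session

There is one attempt and no reset: what is moved stays moved. The work goes in short steps, Python scripts to look and compute and a tool call to move; the robot and the scene stay as the last step left them, time stands still between calls to the robot, and variables do not carry over. Pictures are saved under pics/ and viewed, and the job is handed in when it is done.

Besides the shell and the picture viewer there is one more tool, called as name(argument=value, ...), one argument or row to a line, values as JSON. send_rows: Moves the arm, as the interface text tells. Its arguments: {"type":"object","properties":{"increments":{"type":"string"},"grip_force":{"type":"number"}},"required":["increments"]}

```bash
ls; mkdir -p pics
python3 - <<'E'
from rig import r
import cv2, numpy as np
o=r.get_obs(); print(o['time'],o['eef_pos'],o['ee_rot'],o['finger_gap'])
for n in ('scene','top'):
    d=r.get_image(n); cv2.imwrite(f'pics/{n}0.png',d['image'][...,::-1])
    print(n,d['fov_y'],d['cx'],d['cy'],{k:v for k,v in d.items() if k not in('image',)})
E
```

```text
pics
0.0 [0.26235981 0.59406792 0.25539426] [ 8.37824386e-01  5.45939127e-01 -6.87609284e-04  5.42667682e-04] 0.08534162594103407
scene 53.571303334052146 287.2362303798823 208.87351811355623 {'fov_y': 53.571303334052146, 'cx': 287.2362303798823, 'cy': 208.87351811355623, 'pose': array([[ 0.78469657, -0.50568384,  0.35851798,  0.98390174],
       [ 0.61985567,  0.64524317, -0.44658729, -0.49768211],
       [-0.0054993 ,  0.57266492,  0.8197711 ,  0.95183316],
       [ 0.        ,  0.        ,  0.        ,  1.        ]])}
top 50.70013022991975 289.0571945526727 205.3803821245664 {'fov_y': 50.70013022991975, 'cx': 289.0571945526727, 'cy': 205.3803821245664, 'pose': array([[-0.00482494,  0.99515627, -0.09818721,  0.48763626],
       [-0.99996812, -0.00417674,  0.00680614, -0.00465275],
       [ 0.00636307,  0.09821691,  0.99514469,  1.35945624],
       [ 0.        ,  0.        ,  0.        ,  1.        ]])}
```

View pics/scene0.png

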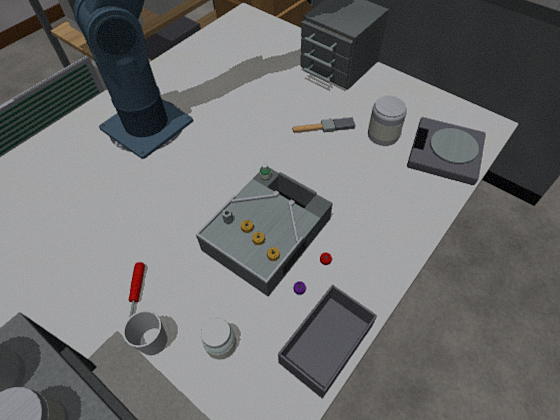

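View pics/top0.png

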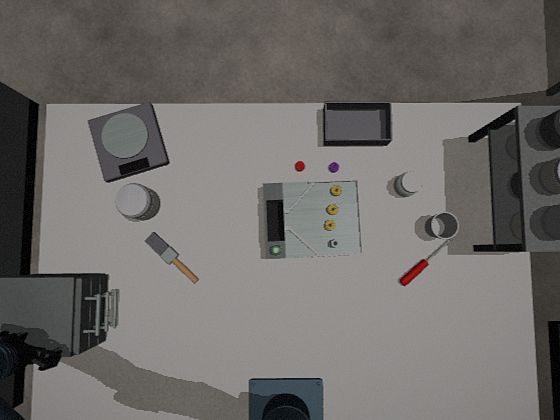

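The pictures show brass caps in top at about (336,190), (332,209) and (329,225), with the nut at (333,243). The look-alikes are the red (299,166) and purple (334,167) ones, which lie off the station. The vial is at (276,250), and the slot is on the image left.

```bash
cat > h.py <<'E'
from rig import r
import cv2, numpy as np
def cam(n):
    d=r.get_image(n); d['f']=d['image'].shape[0]/2/np.tan(np.radians(d['fov_y']/2)); return d
def ray(d,u,v,z):
    c=np.array([(u-d['cx'])/d['f'],-(v-d['cy'])/d['f'],-1.]); w=d['pose'][:3,:3]@c; o=d['pose'][:3,3]
    return (o+w*(z-o[2])/w[2])[:2]
def proj(d,p):
    c=d['pose'][:3,:3].T@(np.array(p)-d['pose'][:3,3]); return np.array([d['cx']+d['f']*c[0]/-c[2],d['cy']-d['f']*c[1]/-c[2]])
def crop(d,u0,v0,u1,v1,s,fn):
    cv2.imwrite(fn,cv2.resize(d['image'][v0:v1,u0:u1,::-1],None,fx=s,fy=s,interpolation=cv2.INTER_CUBIC))
def caps(d):
    hsv=cv2.cvtColor(d['image'],cv2.COLOR_RGB2HSV)
    m=cv2.inRange(hsv,(15,110,60),(35,255,255))
    n,l,s,c=cv2.connectedComponentsWithStats(m)
    return [(c[i],s[i]) for i in range(1,n) if s[i,4]>15]
E
python3 - <<'E'
from h import *
t=cam('top');s=cam('scene')
crop(t,250,170,370,270,6,'pics/tc.png');crop(s,190,155,340,300,4,'pics/sc.png')
print('base',proj(t,[0,0,0]),proj(s,[0,0,0]))
for d,n in((t,'top'),(s,'scene')):
    for c,st in caps(d): print(n,c,st,ray(d,*c,.085),ray(d,*c,.091))
E
```

```text
base [285.33773116 415.57580268] [146.55528053 124.89943615]
top [335.53246753 189.92207792] [331 185  10  11  77] [ 0.65788082 -0.14842118] [ 0.65707933 -0.14774434]
top [332.12987013 209.24675325] [327 205  11  10  77] [ 0.60163754 -0.13773424] [ 0.60110083 -0.13710771]
top [329.43589744 224.62820513] [325 220  10  10  78] [ 0.55721918 -0.12933547] [ 0.55689159 -0.12874847]
top [184.61111111 269.63888889] [173 258  25  24 144] [0.43097484 0.28459275] [0.4312416  0.28323101]
scene [166.81534091  14.57670455] [141   0  65  36 352] [-0.30975289  0.39720577] [-0.30079854  0.39101158]
scene [234.33333333   1.53846154] [226   0  16   5  39] [-0.16996418  0.62208087] [-0.16197741  0.61433015]
scene [263.55080214   4.63636364] [251   0  24  14 187] [-0.06517872  0.67477576] [-0.05791725  0.6666603 ]
scene [290.20535714   7.74107143] [276   0  30  17 112] [0.03006321 0.72050895] [0.03666544 0.71207694]
scene [208.13461538  18.66346154] [197   9  20  20 104] [-0.16635608  0.47325832] [-0.15839429  0.46653772]
scene [64.52777778 25.55555556] [59 21 11 10 36] [-0.55402564  0.11517456] [-0.54338049  0.11093252]
scene [55. 31.] [53 26  5 10 19] [-0.55141854  0.07295407] [-0.54079144  0.06900428]
scene [68.20895522 40.7761194 ] [56 34 25 15 67] [-0.4611815   0.06635674] [-0.451179   0.0624526]
scene [79.42424242 37.51515152] [74 34 12  9 33] [-0.44633197  0.10304282] [-0.43643226  0.09888476]
scene [85.39215686 49.33333333] [79 43 13 14 51] [-0.37002148  0.07291177] [-0.36064996  0.06896227]
scene [306.33076923 127.65384615] [293 124  29   8 130] [0.46832643 0.23794963] [0.47189511 0.23285778]
scene [246.55555556 225.99145299] [241 220  12  13 117] [ 0.55763588 -0.1280143 ] [ 0.56058639 -0.13057305]
scene [257.91869919 237.96747967] [252 232  13  13 123] [ 0.60219042 -0.13682858] [ 0.60483253 -0.13932632]
scene [272.69047619 253.71428571] [267 247  13  14 126] [ 0.65789872 -0.14815874] [ 0.66015523 -0.15057805]
```

View pics/tc.png

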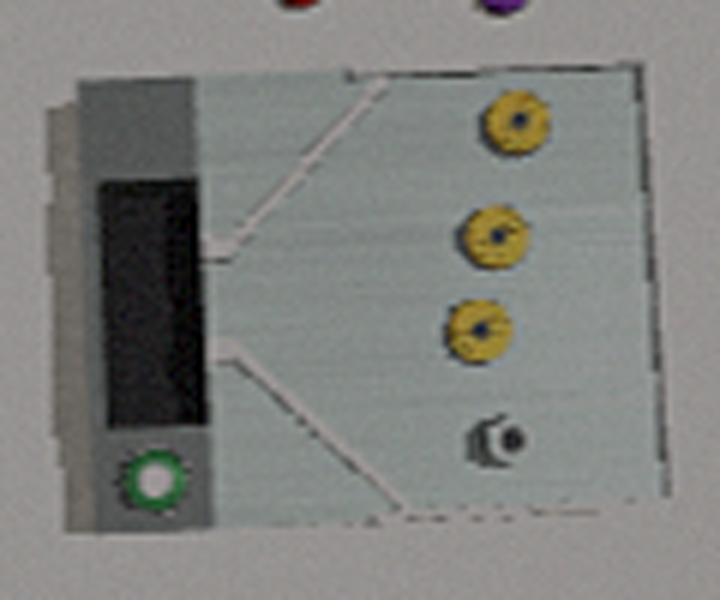

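View pics/sc.png

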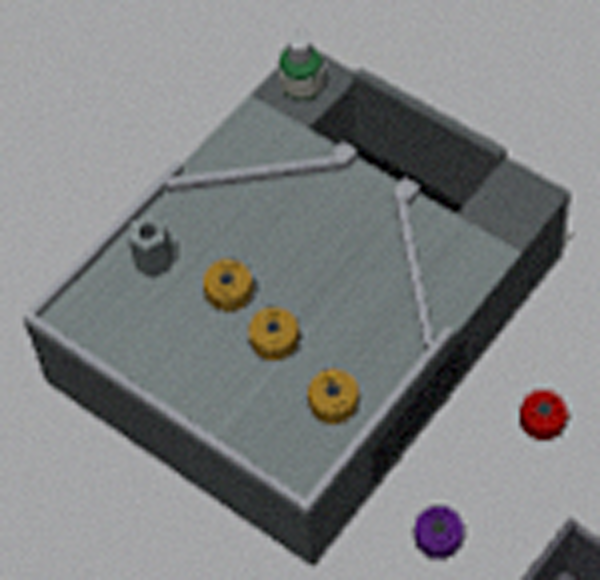

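```bash
cat > fit.py <<'E'
from h import *
t=cam('top');s=cam('scene')
T=[((195,178),(72,-60),.075),((208,426),(72,60),.075),((100,182),(122,-60),.075),((110,430),(122,60),.075),
((78,80),(130,-110),.075),((98,532),(130,110),.075),((642,64),(-150,-110),.083),((668,497),(-150,110),.083)]
W=[];S=[]
for p,q,z in T:
    W.append(ray(t,250+p[0]/6-.4,170+p[1]/6-.4,z));S.append(q)
S2=[((25,318),(-150,110),.083),((310,508),(-150,-110),.083),((571,196),(130,-110),.075),((252,97),(72,110),.075)]
for p,q,z in S2:
    W.append(ray(s,190+p[0]/4-.4,155+p[1]/4-.4,z));S.append(q)
W=np.array(W);S=np.array(S)/1000
def fit(W,S):
    a=W-W.mean(0);b=S-S.mean(0)
    th=np.arctan2((b[:,0]*a[:,1]-b[:,1]*a[:,0]).sum(),(a*b).sum())
    R=np.array([[np.cos(th),-np.sin(th)],[np.sin(th),np.cos(th)]]);o=W.mean(0)-R@S.mean(0)
    return th,o,R,(W-o-S@R.T)*1000
th,o,R,e=fit(W,S);print(th,o);print(e.round(1))
for d,n in((t,'top'),(s,'scene')):
    for c,st in caps(d):
        p=R.T@(ray(d,*c,.0875)-o)
        if abs(p[0])<.15 and abs(p[1])<.1: print(n,(p*1000).round(1))
p=R.T@(ray(t,250+510/6,170+438/6,.109)-o);print('nut',p*1000)
p=R.T@(ray(s,190+150/4,155+232/4,.109)-o);print('nut',p*1000)
ob=r.get_obs();print(R.T@(ob['eef_pos'][:2]-o)*1000,ob['eef_pos'],ob['time'])
from scipy.spatial.transform import Rotation as Ro
M=Ro.from_quat(ob['ee_rot']).as_matrix();print(M.round(3))
np.savez('st.npz',th=th,o=o)
E
python3 fit.py
```

```text
1.6132520954520682 [ 0.57639042 -0.06832366]
[[-0.9  0.6]
 [-1.2 -0.2]
 [-0.6 -3.2]
 [-0.8 -2.9]
 [-0.1 -2.6]
 [ 0.8 -3.1]
 [-6.4  3. ]
 [ 4.3  4.1]
 [ 1.7  1.4]
 [ 0.2  2.8]
 [ 1.4 -1. ]
 [ 1.6  1. ]]
top [-83.2 -77.9]
top [-70.1 -22.1]
top [-59.7  21.9]
scene [-60.   20.1]
scene [-70.6 -23.6]
scene [-84.1 -78.8]
nut [-70.47989671  75.3201153 ]
nut [-67.45581449  71.87346256]
[675.47992555 285.50293742] [0.26247535 0.59442998 0.25598891] 0.3
[[ 0.404  0.915 -0.   ]
 [ 0.915 -0.404 -0.001]
 [-0.001  0.    -1.   ]]
```

Run:
```python
from h import *
z=np.load('st.npz');th=float(z['th']);o=z['o'];R=np.array([[np.cos(th),-np.sin(th)],[np.sin(th),np.cos(th)]])
t=cam('top');s=cam('scene')
def draw(d,u0,v0,u1,v1,k,fn):
    im=cv2.resize(d['image'][v0:v1,u0:u1,::-1],None,fx=k,fy=k,interpolation=cv2.INTER_CUBIC)
    def P(x,y,zz):
        w=o+R@np.array([x,y])/1000; p=proj(d,[w[0],w[1],zz]); return tuple(int(round((a-b+.5)*k)) for a,b in zip(p,(u0,v0)))
    for sg in(1,-1):
        cv2.polylines(im,[np.array([P(60,19*sg,.083),P(72,19*sg,.083),P(72,60*sg,.075),P(122,60*sg,.075)])],False,(0,0,255),1)
        cv2.polylines(im,[np.array([P(60,19*sg,.083),P(-21,100*sg,.083)])],False,(255,0,0),1)
        cv2.polylines(im,[np.array([P(-21,110*sg,.083),P(-150,110*sg,.083),P(-150,0,.083)])],False,(0,255,0),1)
        cv2.polylines(im,[np.array([P(130,0,.075),P(130,110*sg,.075),P(72,110*sg,.075)])],False,(0,255,255),1)
    cv2.imwrite(fn,im)
draw(t,252,175,368,265,6.8,'pics/to.png');draw(s,190,155,340,300,4,'pics/so.png')
```

```text
(no output)
```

View pics/to.png

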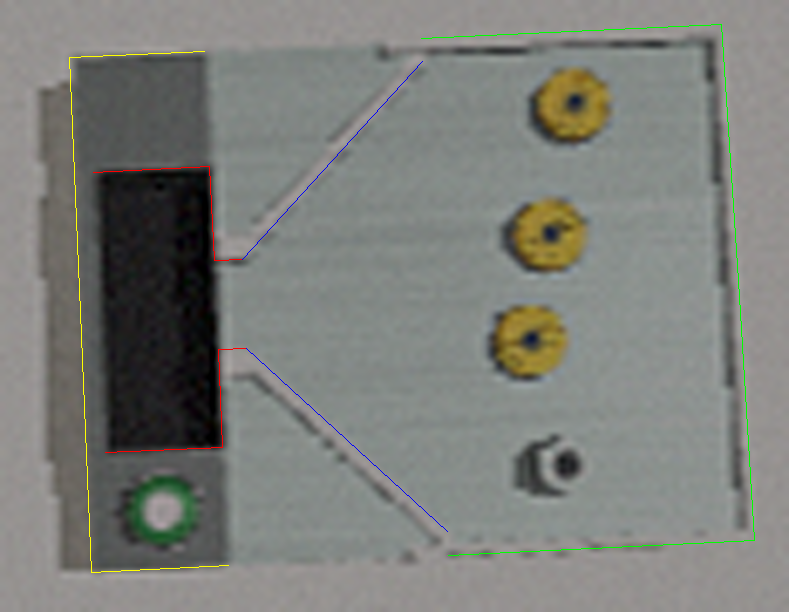

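View pics/so.png

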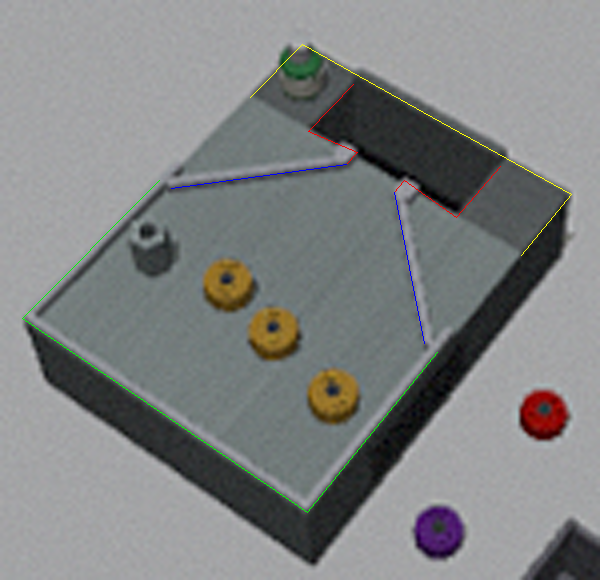

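```bash
sed -i 's/,((642,64),(-150,-110),.083),((668,497),(-150,110),.083)\]/]/; s/^((78,80)/((78,80)/' fit.py; sed -i '/^((78,80)/s/,((642.*$/]/' fit.py; sed -n 3,5p fit.py; python3 fit.py
```

```text
T=[((195,178),(72,-60),.075),((208,426),(72,60),.075),((100,182),(122,-60),.075),((110,430),(122,60),.075),
((78,80),(130,-110),.075),((98,532),(130,110),.075)]
W=[];S=[]
1.615440606783358 [ 0.5767185  -0.06902955]
[[-1.1  1.2]
 [-1.4  0.7]
 [-0.6 -2.6]
 [-0.8 -2.1]
 [-0.1 -2.1]
 [ 0.7 -2.1]
 [ 1.   2.3]
 [-0.5  3.3]
 [ 1.3 -0.5]
 [ 1.4  2. ]]
top [-82.7 -77.4]
top [-69.5 -21.6]
top [-58.9  22.1]
scene [-59.   20.8]
scene [-69.9 -23.3]
scene [-83.5 -78.5]
nut [-69.59505535  75.77043691]
nut [-66.5785234   72.31717419]
[676.9698756  284.26106744] [0.26252788 0.59457938 0.25623836] 0.5
[[ 0.404  0.915  0.   ]
 [ 0.915 -0.404 -0.   ]
 [-0.     0.    -1.   ]]
```

```bash
cat > plan.py <<'E'
from h import *
from scipy.spatial.transform import Rotation as Ro
z=np.load('st.npz');th=float(z['th']);o=z['o']
def rot(a): return np.array([[np.cos(a),-np.sin(a)],[np.sin(a),np.cos(a)]])
R=rot(th)
def state():
    b=r.get_obs();M=Ro.from_quat(b['ee_rot']).as_matrix()
    p=R.T@(b['eef_pos'][:2]-o)*1000
    hd=np.arctan2(-M[1,1],-M[0,1])-th
    hd=(hd+np.pi)%(2*np.pi)-np.pi
    return p,hd,b['eef_pos'][2]*1000,b
def delta(p,hd,q,hq):
    # tool x,y shift (pre-turn axes), turn ; station-frame mm
    d=rot(-hd)@(np.array(q)-p)   # forward,left
    return np.array([-d[1]*1, -d[0]]),-(hq-hd)   # tool -y = fwd; tool x = right
if __name__=='__main__':
    import sys
    p,hd,zz,b=state()
    print('t',b['time'],'p',p.round(1),'hd',round(hd,3),'z',round(zz,1),'F',b['force'].round(1),'gap',b['finger_gap'])
    if len(sys.argv)>3:
        q=[float(sys.argv[1]),float(sys.argv[2])];print(delta(p,hd,q,float(sys.argv[3])))
E
python3 plan.py -96 30.5 -0.24
```

```text
t 0.5 p [677.  284.3] hd 1.11 z 256.2 F [-1.3 -0.6 -0.6] gap 0.08539720790459404
(array([-579.75560623,  570.75436483]), np.float64(1.3504296633285369))
```

send_rows(
  increments="16 -29 28.5 0 0; 16 -29 28.5 0 0; 16 -29 28.5 0 0; 16 -29 28.5 0 0; 16 -29 28.5 0 0; 16 -29 28.5 0 0; 16 -29 28.5 0 0; 16 -29 28.5 0 0; 16 -29 28.5 0 0; 16 -29 28.5 0 0; 16 -29 28.5 0 0; 16 -29 28.5 0 0; 16 -29 28.5 0 0; 16 -29 28.5 0 0; 16 -29 28.5 0 0; 16 -29 28.5 0 0; 16 -29 28.5 0 0; 16 -29 28.5 0 0; 16 -29 28.5 0 0; 16 -29 28.5 0 0",
)

```text
time: 2.17
eef_pos: [0.5502, -0.1681, 0.2565]
ee_rot: [0.838, 0.546, 0.0, 0.0]
force: [0.5, 0.2, -0.2]
finger_gap: 0.0164
```

send_rows(
  increments="16 0 0 0 0.123; 16 0 0 0 0.123; 16 0 0 0 0.123; 16 0 0 0 0.123; 16 0 0 0 0.123; 16 0 0 0 0.123; 16 0 0 0 0.123; 16 0 0 0 0.123; 16 0 0 0 0.123; 16 0 0 0 0.123; 16 0 0 0 0.12; 16 0 0 0 0",
)

```text
time: 3.17
eef_pos: [0.5498, -0.1659, 0.2563]
ee_rot: [0.995, -0.099, -0.0, 0.0]
force: [-0.1, -0.7, 0.4]
finger_gap: 0.0162
```

```bash
python3 plan.py -96 30.5 -0.24
```

```text
t 3.1667 p [-95.6  31.2] hd -0.243 z 256.3 F [-0.1 -0.7  0.4] gap 0.016236677758171593
(array([0.75085376, 0.23608504]), np.float64(-0.0033080603877546633))
```

send_rows(
  increments="16 0.7 0.2 28 0; 16 0 0 28 0; 16 0 0 28 0; 16 0 0 28 0; 16 0 0 26 0; 16 0 0 0 0",
)

```text
time: 3.67
eef_pos: [0.5474, -0.1651, 0.1139]
ee_rot: [0.995, -0.095, -0.004, -0.001]
force: [-1.3, 0.8, 0.8]
finger_gap: 0.0159
```

```bash
python3 - <<'E'
from h import *
s=cam('scene');crop(s,180,140,340,270,5,'pics/a1.png')
E
python3 plan.py
```

```text
t 3.7167 p [-95.5  32.3] hd -0.237 z 116.5 F [ 0.1 -0.1  0.5] gap 0.016152077271811695
```

View pics/a1.png

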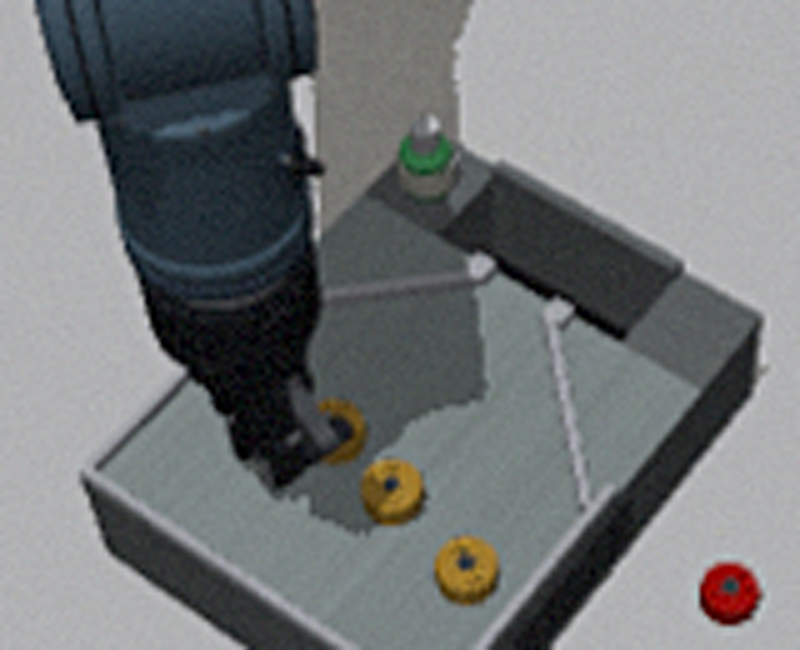

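send_rows(
  increments="16 0 0 4 0; 16 0 0 4 0; 16 0 0 4 0; 16 0 0 0 0; 16 0 0 0 0",
)

```text
time: 4.13
eef_pos: [0.5507, -0.1665, 0.1068]
ee_rot: [0.995, -0.097, 0.0, -0.0]
force: [-0.4, 0.4, -1.5]
finger_gap: 0.0163
```

send_rows(
  increments="16 0 0 1 0; 16 0 0 1 0; 16 0 0 1 0; 16 0 0 1 0; 16 0 0 0 0; 16 0 0 0 0",
)

```text
time: 4.63
eef_pos: [0.5503, -0.1665, 0.1022]
ee_rot: [0.995, -0.097, -0.0, 0.0]
force: [0.4, -0.5, -0.7]
finger_gap: 0.0159
```

send_rows(
  increments="16 0 0 1 0; 16 0 0 1 0; 16 0 0 1 0; 16 0 0 0 0; 16 0 0 0 0",
)

```text
time: 5.05
eef_pos: [0.5505, -0.1666, 0.1003]
ee_rot: [0.995, -0.097, 0.0, -0.0]
force: [-3.9, 1.6, 13.2]
finger_gap: 0.0159
```

send_rows(
  increments="16 0 0 -6 0; 16 0 0 -6 0; 16 0 0 0 0; 16 0 0 0 0",
)

```text
time: 5.38
eef_pos: [0.5507, -0.1666, 0.1117]
ee_rot: [0.995, -0.097, 0.0, 0.0]
force: [-0.1, -0.3, -0.4]
finger_gap: 0.0157
```

```bash
python3 plan.py -82 26.5 -0.24
```

```text
t 5.3833 p [-96.3  30.3] hd -0.239 z 111.7 F [-0.1 -0.3 -0.4] gap 0.01569108246361804
(array([  0.30487203, -14.77209547]), np.float64(0.0005739627043188644))
```

send_rows(
  increments="16 0 -5 0 0; 16 0 -5 0 0; 16 0 -5 0 0; 16 0 -5 0 0; 16 0 -5 0 0; 16 0 -6 0 0; 16 0 -6 0 0; 16 0 -6 0 0; 16 0 -6 0 0; 16 0 -6 0 0; 16 0 -6 0 0; 16 0 -6 0 0; 16 0 -6 0 0; 16 0 -6 0 0; 16 0 -5 0 0; 16 0 0 0 0; 16 0 0 0 0",
)

```text
time: 6.8
eef_pos: [0.5667, -0.0838, 0.1113]
ee_rot: [0.995, -0.097, 0.0, 0.0]
force: [0.9, 0.1, 0.2]
finger_gap: 0.0155
```

```bash
cat > look.py <<'E'
import sys
from plan import *
s=cam('scene');crop(s,180,140,340,270,5,'pics/'+sys.argv[1]+'_s.png')
t=cam('top');crop(t,252,175,368,265,6,'pics/'+sys.argv[1]+'_t.png')
for d,n in((t,'top'),(s,'scene')):
    for c,st in caps(d):
        p=R.T@(ray(d,*c,.0875)-o)*1000
        if abs(p[0])<150 and abs(p[1])<110: print(n,p.round(1),st[4])
p,hd,zz,b=state();print('t',b['time'],p.round(1),round(hd,3),round(zz,1),b['force'].round(1),'cap at',(p+23.7*np.array([np.cos(hd),np.sin(hd)])).round(1))
E
python3 look.py b1
```

```text
top [-82.6 -77.2] 77
scene [-69.9 -23.5] 122
scene [-83.6 -78.5] 124
t 6.9 [-15.   10.8] -0.24 111.4 [-0.4  0.7 -0.1] cap at [8.  5.2]
```

View pics/b1_s.png

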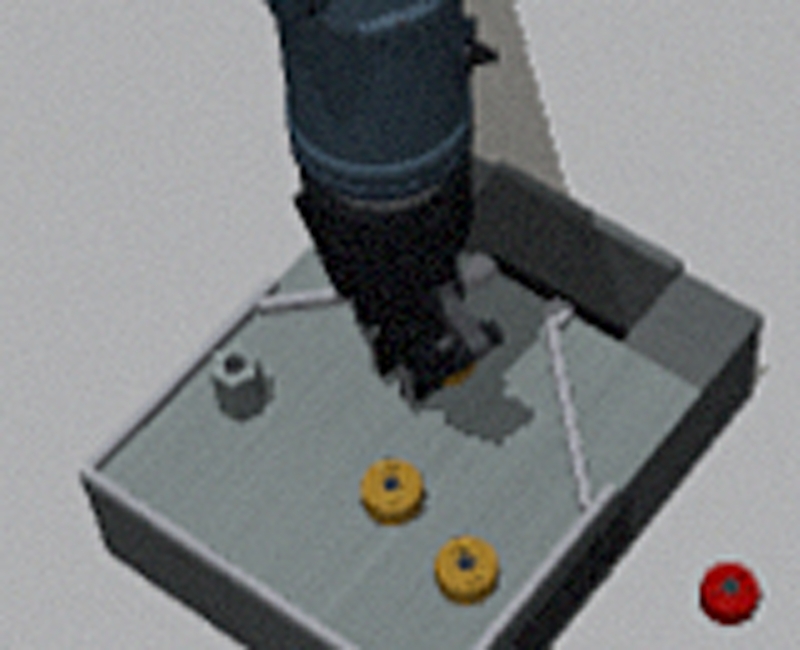

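View pics/b1_t.png

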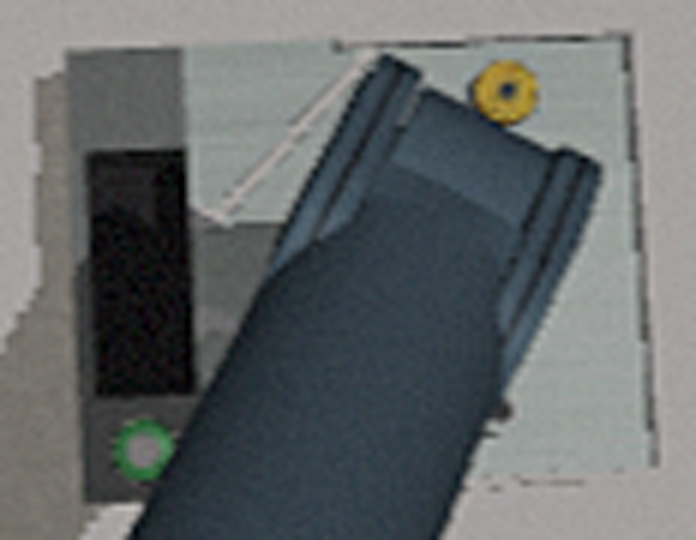

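Run:
```python
from plan import *
s=cam('scene')
w=o+R@np.array([.008,.0052]);u=proj(s,[*w,.087]);print((u-[180,140])*5)
for du in((453,378),(462,372),(440,383),(473,368)):
    print(du,(R.T@(ray(s,180+du[0]/5,140+du[1]/5,.083)-o)*1000).round(1))
```

```text
[440.0714523  354.16374027]
(453, 378) [ 2.3 -7.1]
(462, 372) [ 7.8 -8.6]
(440, 383) [-4.  -3.6]
(473, 368) [ 13.  -11.7]
```

send_rows(
  increments="16 0.8 -7 0 -0.04; 16 0.8 -7 0 -0.04; 16 0.8 -7 0 -0.04; 16 0.8 -7 0 -0.04; 16 0.8 -7 0 -0.04; 16 0.8 -7 0 -0.04; 16 0 -5 0 0; 16 0 0 0 0; 16 0 0 0 0",
)

```text
time: 7.7
eef_pos: [0.5751, -0.0375, 0.1113]
ee_rot: [1.0, 0.023, -0.0, -0.0]
force: [-0.0, 0.0, 0.4]
finger_gap: 0.0159
```

```bash
python3 look.py b2
```

```text
top [-82.6 -77.2] 77
top [-69.5 -21.8] 76
scene [-69.9 -23.2] 122
scene [-83.5 -78.7] 124
t 7.8 [30.8  0.3] -0.0 111.3 [0.4 0.7 1.4] cap at [54.5  0.3]
```

View pics/b2_s.png

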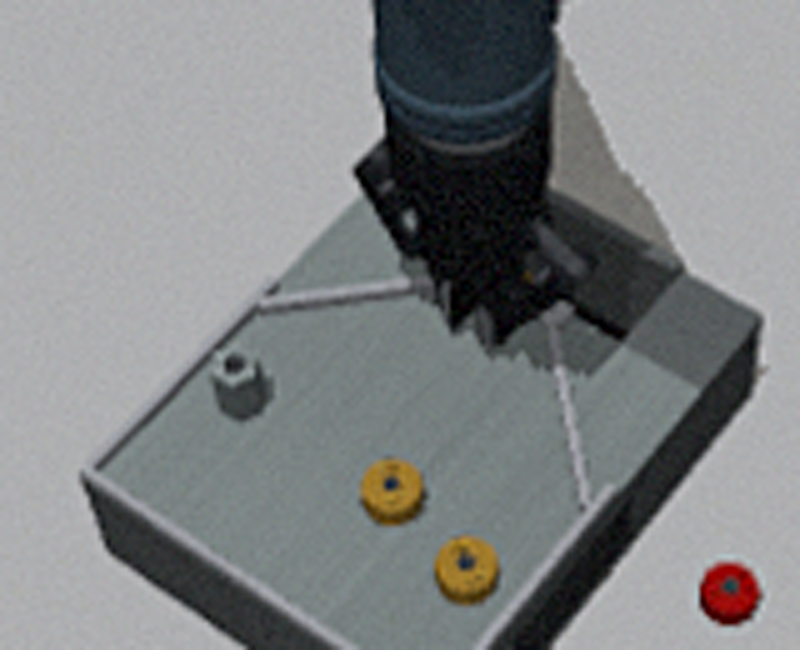

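The fingers stand centred before the gate, with a bit of cap showing at crop (530,275). I push it through.

send_rows(
  increments="16 0 -4 0 0; 16 0 -4 0 0; 16 0 -4 0 0; 16 0 -4 0 0; 16 0 0 0 0",
)

```text
time: 8.22
eef_pos: [0.5744, -0.0204, 0.1112]
ee_rot: [1.0, 0.023, -0.0, -0.0]
force: [-0.2, 1.0, 0.1]
finger_gap: 0.0159
```

send_rows(
  increments="16 0 -4 0 0; 16 0 -4 0 0; 16 0 -4 0 0; 16 0 -3 0 0; 16 0 0 0 0; 16 0 0 0 0",
)

```text
time: 8.72
eef_pos: [0.5738, -0.0066, 0.1113]
ee_rot: [1.0, 0.023, 0.0, 0.0]
force: [-0.2, -0.7, -0.0]
finger_gap: 0.0158
```

send_rows(
  increments="16 0 0 -20 0; 16 0 0 -20 0; 16 0 20 -20 0; 16 0 40 0 0; 16 0 40 0 0; 16 0 0 0 0",
)

```text
time: 9.22
eef_pos: [0.5775, -0.1177, 0.1729]
ee_rot: [1.0, 0.017, 0.001, 0.003]
force: [-1.2, -1.0, 0.1]
finger_gap: 0.0159
```

```bash
python3 look.py b3
```

```text
top [101.7  -0.2] 83
scene [ 75.4 -31. ] 36
scene [-70.1 -23.4] 124
scene [-83.5 -78.5] 124
t 9.3167 [-40.7   0.7] -0.005 171.5 [0.  0.9 0.1] cap at [-17.    0.6]
```

View pics/b3_s.png

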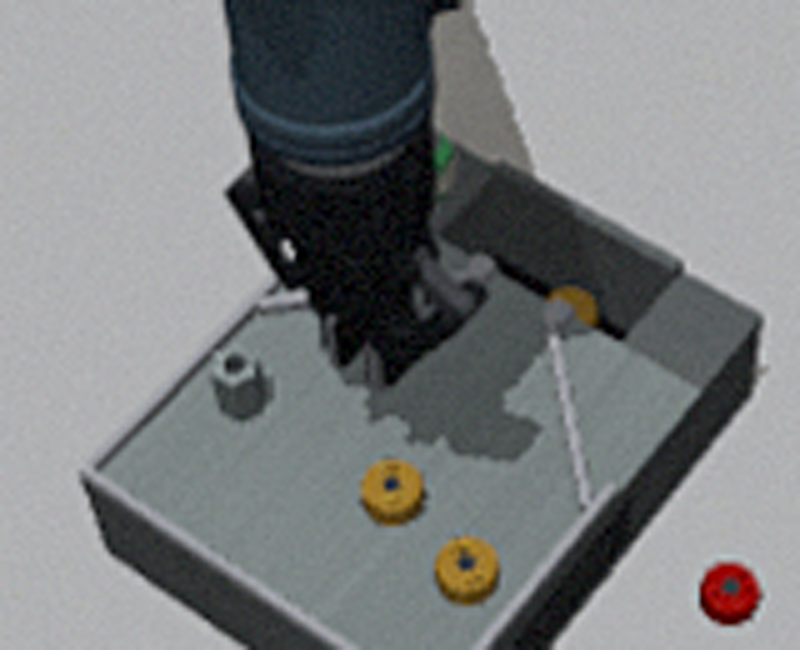

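View pics/b3_t.png

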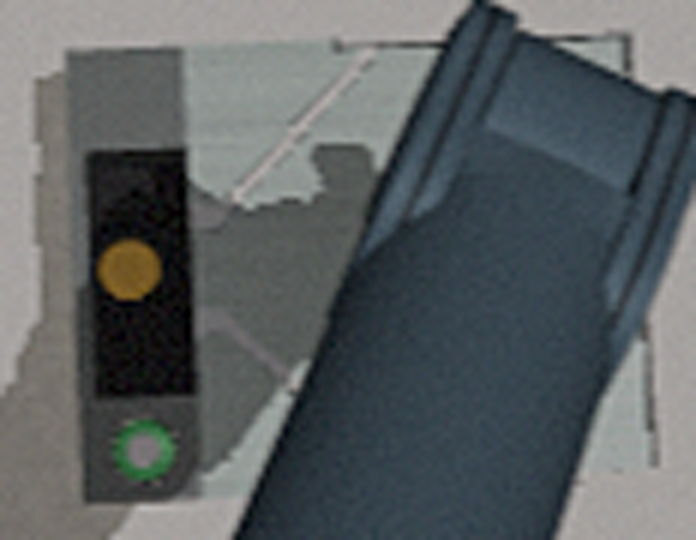

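```bash
python3 plan.py -106.7 -31 0.225
```

```text
t 9.3167 p [-40.7   0.7] hd -0.005 z 171.5 F [0.  0.9 0.1] gap 0.015794885489233912
(array([32.01276954, 65.87403091]), np.float64(-0.22950845807779743))
```

send_rows(
  increments="16 16 33 0 0; 16 16 33 0 0; 16 0 0 0 -0.115; 16 0 0 0 -0.115; 16 0 0 0 0; 16 0 0 20 0; 16 0 0 20 0; 16 0 0 10 0; 16 0 0 0 0; 16 0 0 0 0",
)

```text
time: 10.15
eef_pos: [0.6131, -0.1704, 0.1211]
ee_rot: [0.991, 0.137, -0.001, -0.0]
force: [-0.6, 0.8, 0.8]
finger_gap: 0.0162
```

```bash
python3 plan.py -106.7 -31 0.225
```

```text
t 10.15 p [-102.9  -31.8] hd 0.23 z 121.1 F [-0.6  0.8  0.8] gap 0.016228085322965526
(array([-1.63271824,  3.49817312]), np.float64(0.004897106729303852))
```

send_rows(
  increments="16 -1.6 0 5 0; 16 0 0 4.7 0; 16 0 0 0 0; 16 0 -5 0 0; 16 0 -5 0 0; 16 0 -5 0 0; 16 0 -5 0 0; 16 0 -6 0 0; 16 0 -6 0 0; 16 0 -6 0 0; 16 0 -6 0 0; 16 0 -6 0 0; 16 0 -6 0 0; 16 0 -6 0 0; 16 0 -6 0 0; 16 0 -6 0 0; 16 0 -6 0 0; 16 0 -4 0 0; 16 0 -4 0 0; 16 0 0 0 0",
)

```text
time: 11.82
eef_pos: [0.5876, -0.0859, 0.1115]
ee_rot: [0.99, 0.138, -0.0, -0.0]
force: [-0.8, 0.6, -0.6]
finger_gap: 0.0158
```

```bash
python3 look.py c1
```

```text
top [101.9  -0.2] 84
scene [ 75.6 -31.3] 39
scene [-83.7 -78.5] 126
t 11.9167 [-18.4 -10.2] 0.231 111.6 [-0.3  0.1 -0.1] cap at [ 4.7 -4.8]
```

View pics/c1_s.png

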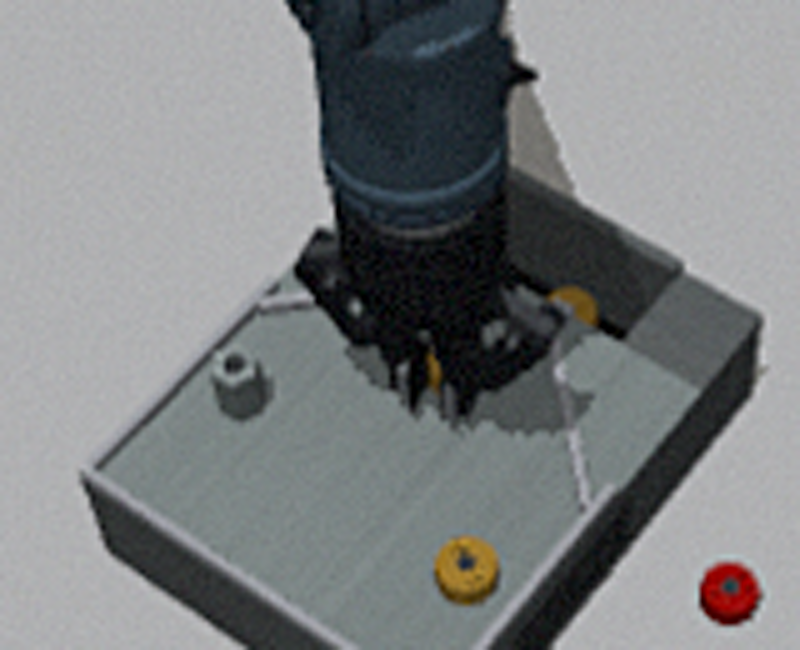

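send_rows(
  increments="16 -0.8 -7 0 0.038; 16 -0.8 -7 0 0.038; 16 -0.8 -7 0 0.039; 16 -0.8 -7 0 0.039; 16 -0.8 -7 0 0.039; 16 -0.8 -7 0 0.038; 16 0 -5 0 0; 16 0 0 0 0; 16 0 0 0 0",
)

```text
time: 12.67
eef_pos: [0.5755, -0.0417, 0.1116]
ee_rot: [1.0, 0.023, 0.0, 0.0]
force: [0.2, -0.9, 0.2]
finger_gap: 0.0159
```

```bash
python3 look.py c2
```

```text
top [-82.6 -77.2] 77
top [104.9  -1.2] 64
scene [ 75.2 -34.8] 26
scene [-83.6 -78.4] 125
t 12.7667 [26.8  0. ] -0.001 111.7 [ 0.5 -0.6 -0.3] cap at [50.5  0. ]
```

View pics/c2_s.png

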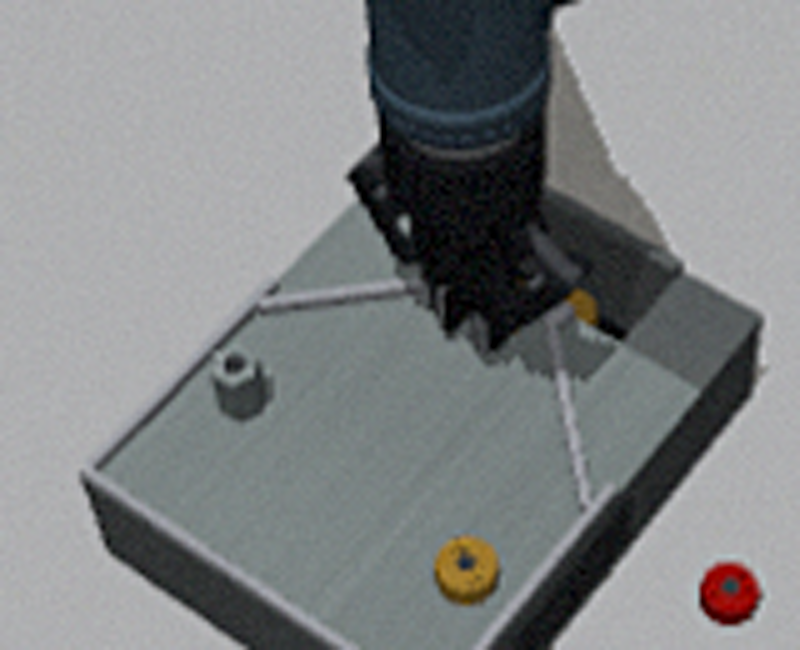

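send_rows(
  increments="16 0 -4 0 0; 16 0 -4 0 0; 16 0 -4 0 0; 16 0 -4 0 0; 16 0 -4 0 0; 16 0 0 0 0",
)

```text
time: 13.27
eef_pos: [0.5745, -0.0201, 0.1115]
ee_rot: [1.0, 0.023, -0.0, -0.0]
force: [-0.4, 1.0, -0.7]
finger_gap: 0.0157
```

send_rows(
  increments="16 0 -4 0 0; 16 0 -4 0 0; 16 0 -4 0 0; 16 0 -3 0 0; 16 0 0 0 0; 16 0 0 0 0",
)

```text
time: 13.77
eef_pos: [0.5738, -0.0064, 0.1116]
ee_rot: [1.0, 0.022, -0.0, 0.0]
force: [0.2, -0.7, -0.0]
finger_gap: 0.0162
```

send_rows(
  increments="16 0 0 -20 0; 16 0 0 -20 0; 16 0 20 -20 0; 16 0 40 0 0; 16 0 40 0 0; 16 0 40 0 0; 16 0 0 0 0",
)

```text
time: 14.35
eef_pos: [0.5786, -0.158, 0.173]
ee_rot: [1.0, 0.016, 0.001, 0.004]
force: [-0.6, -0.9, 1.0]
finger_gap: 0.0162
```

```bash
python3 look.py c3
```

```text
top [-81.9 -77.3] 73
top [97.7  7.3] 146
scene [ 75.3 -29.3] 52
scene [-83.5 -78.5] 124
t 14.45 [-80.5   0.9] -0.006 171.8 [ 0.3  0.8 -0.7] cap at [-56.8   0.8]
```

View pics/c3_t.png

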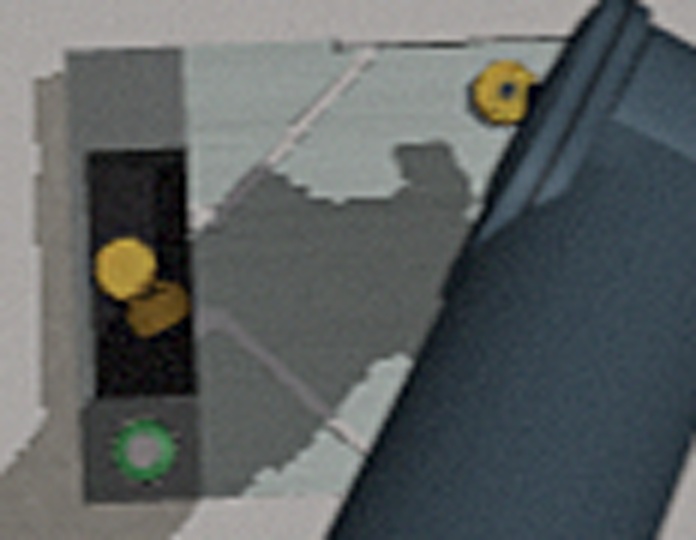

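View pics/c3_s.png

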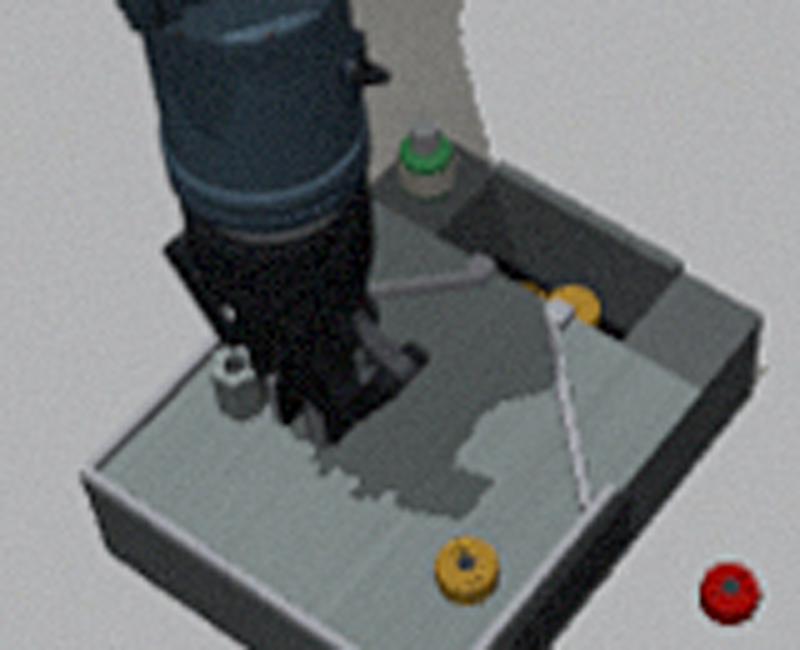

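```bash
python3 plan.py -112.1 -99.5 0.63
```

```text
t 14.45 p [-80.5   0.9] hd -0.006 z 171.8 F [ 0.3  0.8 -0.7] gap 0.01602398009550126
(array([100.58754565,  31.0214734 ]), np.float64(-0.635648686627783))
```

send_rows(
  increments="16 0 31 0 0; 16 33 0 0 0; 16 33 0 0 0; 16 34 0 0 0; 16 0 0 0 -0.122; 16 0 0 0 -0.122; 16 0 0 0 -0.122; 16 0 0 0 -0.122; 16 0 0 0 -0.122; 16 0 0 0 -0.025; 16 0 0 20 0; 16 0 0 20 0; 16 0 0 0 0; 16 0 0 0 0",
)

```text
time: 15.62
eef_pos: [0.6805, -0.1717, 0.1305]
ee_rot: [0.943, 0.333, -0.001, -0.001]
force: [0.1, 0.2, 0.2]
finger_gap: 0.0159
```

```bash
python3 plan.py -112.1 -99.5 0.63; python3 look.py d1
```

```text
t 15.6167 p [-107.2  -99.1] hd 0.634 z 130.5 F [0.1 0.2 0.2] gap 0.015941592277829434
(array([-2.59481596,  4.15825239]), np.float64(0.0037580825071213964))
top [97.5  7.5] 144
scene [ 76.2 -37.8] 23
scene [-84.8 -80.6] 69
t 15.7167 [-108.4 -100.5] 0.634 132.7 [ 0.3 -0.2 -0.3] cap at [-89.3 -86.5]
```

View pics/d1_s.png

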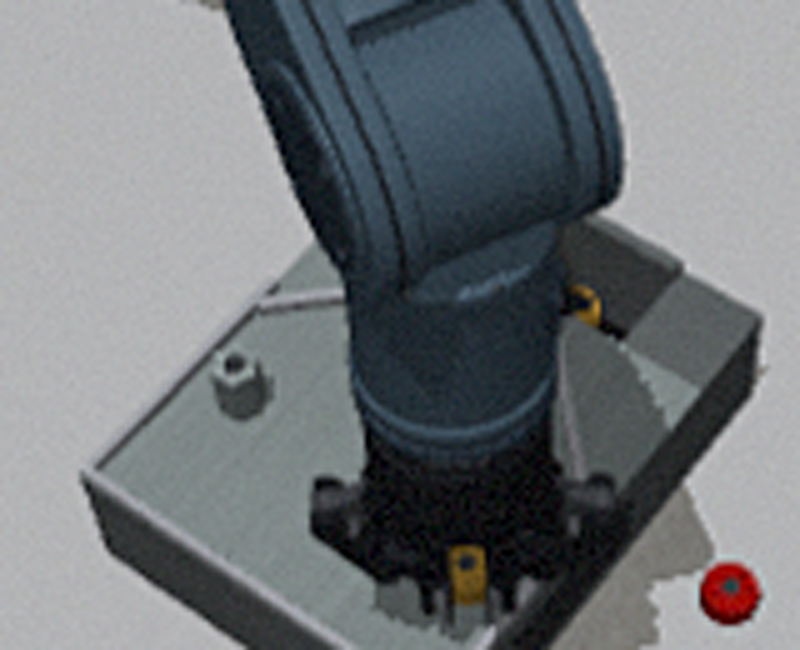

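send_rows(
  increments="16 -3 1 0 0; 16 0 0 10 0; 16 0 0 5 0; 16 0 0 0 0; 16 0 0 0 0",
)

```text
time: 16.13
eef_pos: [0.6791, -0.1756, 0.116]
ee_rot: [0.943, 0.333, -0.0, -0.0]
force: [-0.4, 0.5, 1.2]
finger_gap: 0.0161
```

```bash
python3 plan.py -112.1 -99.5 0.63; python3 look.py d2
```

```text
t 16.1333 p [-111.   -97.6] hd 0.634 z 116.0 F [-0.4  0.5  1.2] gap 0.016099543354304587
(array([0.91728693, 2.00906105]), np.float64(0.004286353149015265))
top [97.5  7.2] 148
scene [ 76.3 -32.7] 44
scene [-91.1 -81.8] 44
t 16.2333 [-111.3  -98.1] 0.634 116.6 [-0.2  0.1 -0.4] cap at [-92.2 -84. ]
```

send_rows(
  increments="16 0 0 4.3 0; 16 0 0 0 0; 16 0 -5 0 0; 16 0 -5 0 0; 16 0 -5 0 0; 16 0 -5 0 0; 16 0 -6 0 0; 16 0 -6 0 0; 16 0 -6 0 0; 16 0 -6 0 0; 16 0 -6 0 0; 16 0 -6 0 0; 16 0 -6 0 0; 16 0 -6 0 0; 16 0 0 0 0",
)

```text
time: 17.48
eef_pos: [0.6361, -0.1214, 0.1122]
ee_rot: [0.943, 0.334, -0.0, -0.001]
force: [0.7, -0.2, -0.4]
finger_gap: 0.0161
```

```bash
python3 look.py d3
```

```text
top [97.4  7.5] 144
scene [ 76.  -31.9] 46
scene [-37.1 -42.5] 67
t 17.5833 [-56.2 -57.7] 0.635 112.4 [ 0.  -0.4  0.4] cap at [-37.1 -43.6]
```

View pics/d3_s.png

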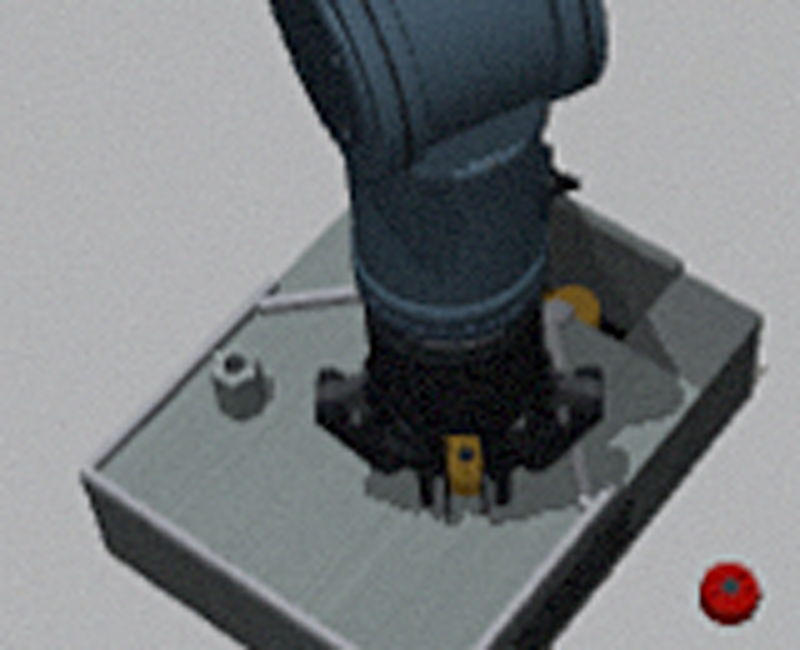

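send_rows(
  increments="16 0 -5 0 0; 16 0 -6 0 0; 16 0 -6 0 0; 16 0 -6 0 0; 16 0 -6 0 0; 16 0 -6 0 0; 16 0 -6 0 0; 16 0 -5 0 0; 16 0 -4 0 0; 16 -1.6 -5.8 0 0.079; 16 -1.6 -5.8 0 0.079; 16 -1.6 -5.8 0 0.079; 16 -1.6 -5.8 0 0.079; 16 -1.6 -5.8 0 0.079; 16 -1.6 -5.8 0 0.08; 16 0 0 0 0; 16 0 0 0 0",
)

```text
time: 19.0
eef_pos: [0.581, -0.0574, 0.1123]
ee_rot: [0.995, 0.103, -0.0, 0.0]
force: [0.9, 0.1, -0.7]
finger_gap: 0.0157
```

```bash
python3 look.py d4
```

```text
top [99.9  6. ] 125
scene [ 75.5 -37. ] 27
t 19.1 [10.7 -5. ] 0.161 112.4 [ 0.5 -1.1 -0.1] cap at [34.1 -1.2]
```

View pics/d4_s.png

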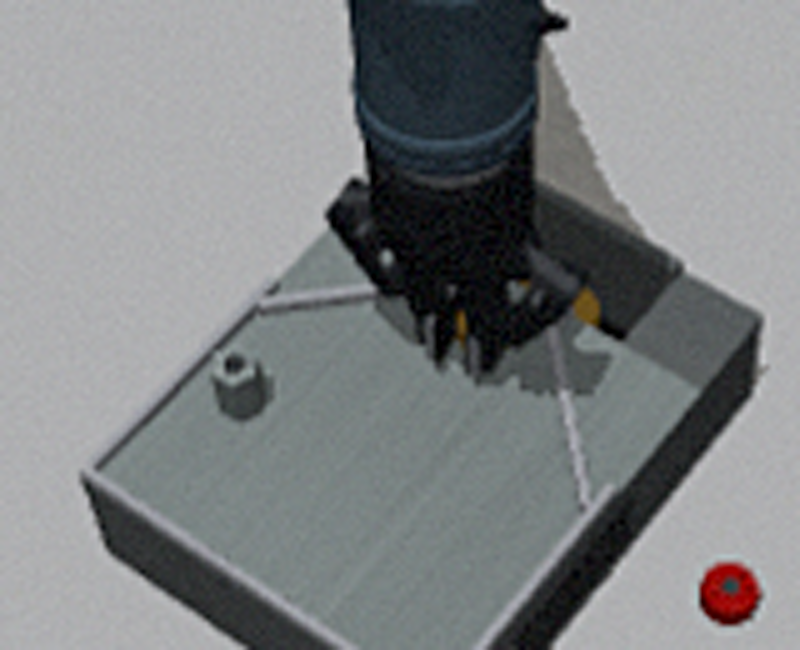

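send_rows(
  increments="16 -1.6 -6 0 0.08; 16 -1.6 -6 0 0.08; 16 0 -4 0 0; 16 0 -4 0 0; 16 0 -4 0 0; 16 0 0 0 0",
)

```text
time: 19.6
eef_pos: [0.5756, -0.0335, 0.1123]
ee_rot: [1.0, 0.023, 0.0, -0.0]
force: [-0.3, 0.0, 0.6]
finger_gap: 0.0161
```

```bash
python3 plan.py 60 0 0
```

```text
t 19.6 p [35.5 -0.5] hd 0.002 z 112.3 F [-0.3  0.   0.6] gap 0.016080358270485644
(array([ -0.43733917, -24.50708516]), np.float64(0.0023551485179069687))
```

send_rows(
  increments="16 -0.4 -4 0 0; 16 0 -4 0 0; 16 0 -4 0 0; 16 0 -4 0 0; 16 0 -4 0 0; 16 0 -3 0 0; 16 0 0 0 0; 16 0 0 0 0",
)

```text
time: 20.27
eef_pos: [0.574, -0.0112, 0.1123]
ee_rot: [1.0, 0.022, -0.0, 0.0]
force: [-0.1, -1.0, -0.2]
finger_gap: 0.0159
```

send_rows(
  increments="16 0 0 -20 0; 16 0 0 -20 0; 16 0 20 -30 0; 16 0 40 -20 0; 16 0 40 0 0; 16 0 40 0 0; 16 0 40 0 0; 16 0 40 0 0; 16 0 0 0 0; 16 0 0 0 0",
)

```text
time: 21.1
eef_pos: [0.5823, -0.2327, 0.2011]
ee_rot: [1.0, 0.019, -0.0, 0.001]
force: [-1.0, -0.1, -0.3]
finger_gap: 0.016
```

```bash
python3 look.py d5
python3 - <<'E'
from h import *
for n in('top','scene'):
    cv2.imwrite(f'pics/end_{n}.png',cam(n)['image'][...,::-1])
E
```

```text
top [ 85.  -37.6] 61
top [96.8  4.2] 149
scene [ 75.4 -35.7] 41
t 21.2 [-159.1    0.3] -0.001 200.6 [ 0.3  0.1 -0.5] cap at [-135.4    0.3]
```

View pics/d5_t.png

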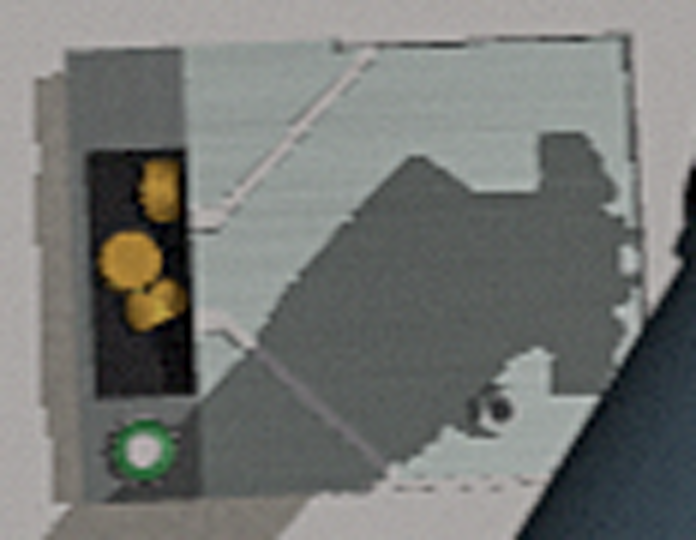

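View pics/d5_s.png

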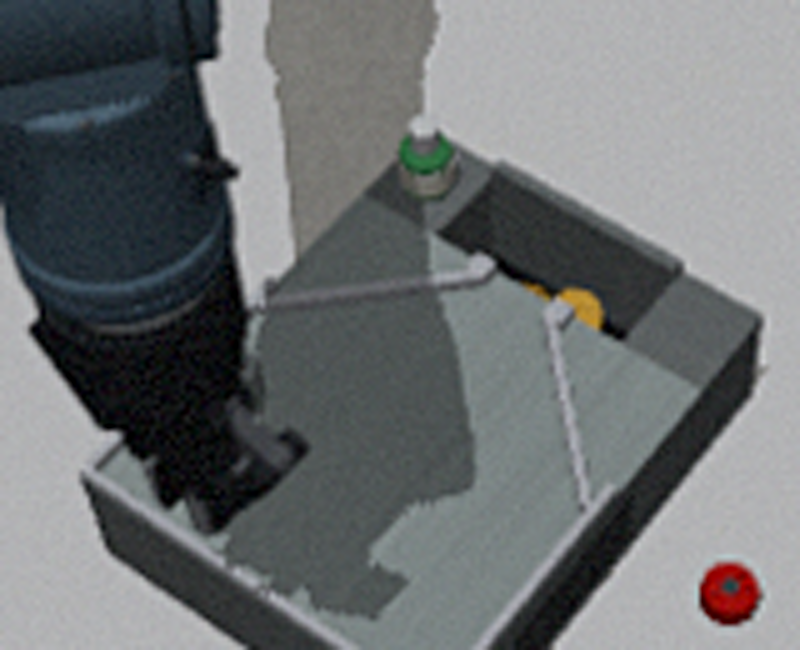

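View pics/end_top.png

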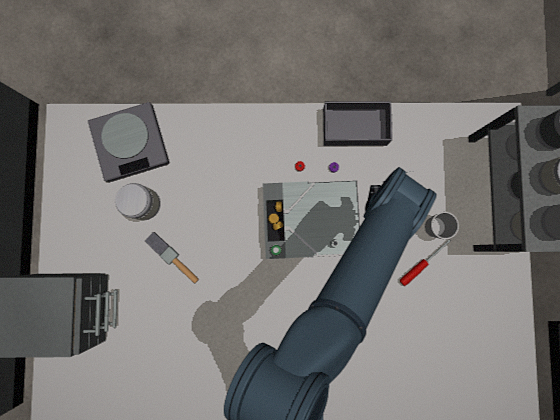

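send_rows(
  increments="16 0 0 0 0; 16 0 0 0 0; 16 0 0 0 0; 16 0 0 0 0; 16 0 0 0 0; 16 0 0 0 0; 16 0 0 0 0; 16 0 0 0 0",
)

```text
time: 21.97
eef_pos: [0.5835, -0.2286, 0.2009]
ee_rot: [1.0, 0.022, 0.0, 0.0]
force: [0.3, -0.7, 1.4]
finger_gap: 0.016
```

Run:
```python
from plan import *
t=cam('top');crop(t,252,175,368,265,6,'pics/e_t.png')
for c,st in caps(t):
    for z in (.02,.035,.0875):
        p=R.T@(ray(t,*c,z)-o)*1000
        if abs(p[0])<150 and abs(p[1])<110: print(z,p.round(1),st[4])
a=cv2.imread('pics/tc.png');print(state()[3]['time'],state()[3]['force'])
h=R.T@(ray(t,252+491/6,175+408/6,.109)-o)*1000;print('nut',h)
```

```text
0.02 [ 86.1 -43.9] 60
0.035 [ 85.9 -42.5] 60
0.0875 [ 85.2 -37.4] 60
0.02 [98.3 -0.4] 147
0.035 [97.9  0.6] 147
0.0875 [96.8  4. ] 147
22.0167 [ 0.03114201  0.50473186 -0.66612669]
nut [-66.31489544  75.60832394]
```

View pics/e_t.png

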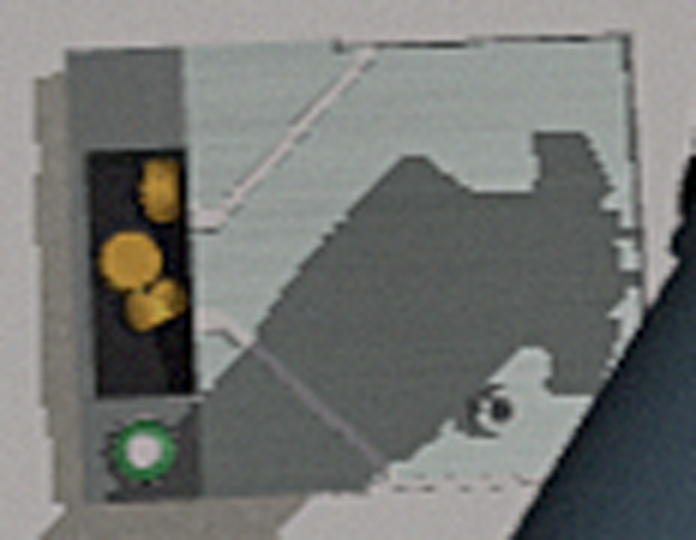

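All three caps are settled in the slot and the arm is clear, so I hand in.

```bash
python3 -c "
from rig import r
print(r.job_done())"
```

```text
the job is handed in; nothing more can be done
None
```

I swept the three brass caps one at a time along the deck and through the gate, and all three are in the slot. I pushed with the fingertips 16 mm apart and about 11–12 mm above the deck, and handed the job in at about 22 s.

- **Caps:** My last pictures show three caps at rest inside the slot, two of them tilted or on edge. In the station frame one is near x 86, y −43 mm. The other two touch, and their shared patch is centred near x 98, y 0 mm. I judged their depth from the pictures and did not measure it.
- **Bystanders:** The nut stands upright. Its position read within about 3 mm of the first reading, which is about my measuring scatter. The vial and the other things I could see showed no visible shift, but I checked those by eye only. The jar by the mixing cup was partly hidden by the arm in the last top view.
- **Forces:** Force readings during the pushes stayed near zero. The highest reading was 13 N, from a deliberate touch on the deck to find the fingertip height. At hand-in the arm was well above the station and touching nothing.
- **Disagreement:** The station position fitted from the two cameras left residuals of up to about 3 mm. The caps still went through the gate with no force reading above noise.

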